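# Tip a pile of spacer plates into its box

### The job

Pick up the pale wooden spacer plates, all three as one pile, and put them in the blue metal box on the bench. Tip the pile by about 15 degrees along its length so that one end goes down into the box first by an end wall, then lay it level on the box's floor while still holding it, and only then let go.

Things in the scene. Friction and masses are not known exactly. Their poses are not given: they have to be found in the camera images.
- plate_b: Middle one of three equal pale (light tan) wooden plates standing on their long edges, face to face: the pile, 37 mm thick, 90 long, 75 tall. Each plate: 90 mm long (own x), 12 thick (y), 75 tall (z), 60 g. Origin: centre of its underside = centre of the pile's underside. Grip from above across y with the fingertips 42 to 50 mm above the underside, so that they stay above the box.
- plate_a: Outer pale plate on the -y side of plate_b, same size; origin: centre of its underside. A pile of three dark brown plates of the same size also stands on the bench, about 0.3 m or more away; it is not wanted, and the two piles may change places.
- plate_c: Outer pale plate on the +y side of plate_b, same size and axes; origin: centre of its underside.
- box: Blue metal box, open on top, fixed. Origin: centre of its underside, on the bench; x lengthwise, z up. Pocket 104 x 44 mm (x, y), floor 4 mm above the bench. End walls (inside at x = -52, +52) 26 mm high; side walls flare out from 28 to 37 mm high, mouth 57 mm. Plates go in lengthwise, either way round. Tipped 15 deg the pile fits if its low corner is 8 to 12 mm from the end wall. Screw flange 150 x 50.

How it is judged:
By the outcome, as a careful person would: the job done as asked, in the order asked, and still so for the second after the job is handed in, with the robot touching nothing.
It also fails if it takes over 38 s, if anything falls off the work surface, if the arm or the gripper's body presses on something with over 40 N, if the wrist force passes 120 N, or if a joint passes its speed limit or range.

### The arm

A 6-joint arm with a two-finger parallel gripper is mounted at the origin on a cart in front of the work surface, level with it; the furniture and walls round the work are solid. World frame = base frame: x ahead of the robot, y to its left, z up, the work surface at z = 0. Lengths are in m, angles in rad, forces in N, time in s.
With the tool pointing down it reaches from about 0.375 to 0.9 m from the base axis. Payload 3.1 kg.
Tool frame: the origin (TCP) lies midway between the tips of the shut fingers; the grasp point (between the pads) lies 19 mm behind it (grip_depth is the distance from the TCP to the grasp point, in m); y points along the fingers, z is the direction in which the jaws open and shut, and the axes are right-handed (so a half turn about y gives the same grasp; the last joint's range is limited). The gripper opens to 85 mm and grips with 20 to 120 N. Pads are 22 mm wide; open, the fingers measure 114 mm over their backs; the gripper's body (76 mm by 85 mm) begins 54 mm behind the grasp point. The pads swing forward as they close: fully open they stand 13 mm farther back than shut.
Start: joints at [-1.375, 0.527, 1.433, -0, 1.181, -0.178], TCP at [0.229, -0.582, 0.231] pointing down, gripper open.
Joint ranges: [-3.08, 3.08], [-0.75, 2.2], [0.22, 2.44], [-1.43, 4.57], [0, 2.65], [-2.85, 2.85]. Speed limits (rad/s): [2.79, 2.79, 3.14, 3.14, 3.14, 3.14].

### API

Orientations are given as a unit quaternion [x, y, z, w].
In Python, from station import sense, snapshot, camera_model, sign_off, grip_depth gives the robot as it stands.
- The arm moves only by the tool play_rows, never from a script. Its argument "deltas" is a list of rows, each a list of 6 numbers: the shift along the tool's x, y, z in m, then the turn, a rotation vector about the tool's x, y, z in rad. A call has 1 to 12 rows; each row is the pose to reach, as a shift and turn from the pose commanded when the call began, along the tool's axes at that moment; what a row does not reach only later rows make up. A row lasts 1/10 s, in which the tool goes at most 50 mm and 8.59 degrees, less where a joint would pass 70% of its speed; a pose out of reach is approached as far as the arm can. A call with a gripper value outside its range is refused whole. "gripper" is the finger opening in m, from 0 to 0.0854, set as the call begins (left out, the last holds). The fingers move at their own pace and stop on an object; "force" is the grip in N (left out, the last holds). Time passes only in rows, so rows that repeat a pose let the fingers close. It gives the time, the measured TCP pose, the force and the opening at its end, in the units of the state.
- sense(): the state, without advancing time (a new reading comes with each control period).
- snapshot(name): name is "scene" or "top" or "wrist"; returns the picture (400x640x3 uint8, red, green, blue); there is no depth.
- camera_model(name): a dict with "fx", "fy", "cx", "cy" (pixels), "distortion" ([k1, k2, p1, p2, k3] as OpenCV has them; the pictures are not rectified), "camera_from_world" (4x4, takes a point from world to camera coordinates). Camera axes: x right, y up, looking along -z (the intrinsics and any distortion apply to the point x, -y, -z); pixel columns grow to the right and rows downward; lengths in m; the calibration is good to about 2 mm. A picture is of the moment at which its call begins: read the wrist's pose just before it. camera_model takes no time and is no camera call; for the wrist camera it gives the pose at the moment of the call.
- sign_off(): hands the job in, once; it reports no verdict.
The state is a dict: "t": time; "q": joint angles; "qd": joint speeds; "tau": joint torques, N m; "tcp_pos": TCP position; "tool_rot": TCP orientation; "force": force on the tool from outside, world axes, zero at the start; "ft_torque": the same for the moment, N m; "finger_gap": opening from 0.0 (shut) to 1.0 (fully open).
Only numpy, scipy, OpenCV 4.12 (cv2) and the standard library are available. Lean on these libraries where they do the work, as an engineer would, in place of code of your own. Each camera call takes 0.05 s, during which the arm holds its last target.

## Working session

There is one attempt and no reset: what is moved stays moved. The work goes in short steps, Python scripts to look and compute and a tool call to move; the robot and the scene stay as the last step left them, time stands still between calls to the robot, and variables do not carry over. Pictures are saved under pics/ and viewed, and the job is handed in when it is done.

Besides the shell and the picture viewer there is one more tool, called as name(argument=value, ...) on one line, values as JSON. play_rows: Moves the arm, as the interface text tells. Its arguments: {"type":"object","properties":{"deltas":{"type":"array"},"gripper":{"type":"number"},"force":{"type":"number"}},"required":["deltas"]}

```bash
mkdir -p pics; ls; python3 - <<'E'
from station import *
import cv2,numpy as np
print(sense()); print(grip_depth)
for n in ["scene","top","wrist"]:
    m=camera_model(n); print(n,m)
    im=snapshot(n); cv2.imwrite(f"pics/{n}0.png",im[:,:,::-1])
print(sense()['t'])
E
```

```text
pics
{'t': 0.0, 'q': array([-1.37444157e+00,  5.28482348e-01,  1.43390107e+00, -1.77609875e-05,
        1.18138746e+00, -1.78504895e-01]), 'qd': array([ 0.00066816,  0.00043279, -0.00024084,  0.00069641, -0.00137785,
        0.00109711]), 'tau': array([ 7.04891263e-04, -4.42351770e+01, -1.78023612e+01, -6.48348737e-05,
        8.48212367e-03, -2.75324425e-06]), 'tcp_pos': array([ 0.22871723, -0.58088053,  0.23032406]), 'tool_rot': array([-0.13177323,  0.69549197, -0.6939519 ,  0.13174787]), 'force': array([-0.04480183,  0.44832659,  0.44285517]), 'ft_torque': array([-0.03519722, -0.01865567,  0.01226014]), 'finger_gap': 1.0018002776463977}
0.0187
scene {'fx': 515.6779265766356, 'fy': 515.6779265766356, 'cx': 323.6664793579949, 'cy': 190.86953546907534, 'distortion': array([-0.17121716,  0.        ,  0.        ,  0.        ,  0.        ]), 'camera_from_world': array([[-0.68416271, -0.72908277, -0.01896556,  0.30657595],
       [ 0.49832601, -0.48629448,  0.71776658, -0.30133134],
       [-0.5325341 ,  0.4816181 ,  0.69602546, -0.95160203],
       [ 0.        ,  0.        ,  0.        
[... 247 characters left out ...]
6913 , -0.99884066,  0.04643565, -0.08646037],
       [ 0.99222015,  0.01833183,  0.12313858, -0.50428393],
       [-0.12384707,  0.0445116 ,  0.99130249, -0.81470713],
       [ 0.        ,  0.        ,  0.        ,  1.        ]])}
wrist {'fx': 338.9156732339261, 'fy': 338.9156732339261, 'cx': 321.88917663793393, 'cy': 200.81057257571922, 'distortion': array([-0.06715077,  0.        ,  0.        ,  0.        ,  0.        ]), 'camera_from_world': array([[ 0.36592558, -0.93064267, -0.0016411 , -0.62287119],
       [ 0.88930765,  0.35019142, -0.29410521,  0.03899498],
       [ 0.27428156,  0.10616117,  0.95577164, -0.37930399],
       [ 0.        ,  0.        ,  0.        ,  1.        ]])}
0.15
```

View pics/top0.png

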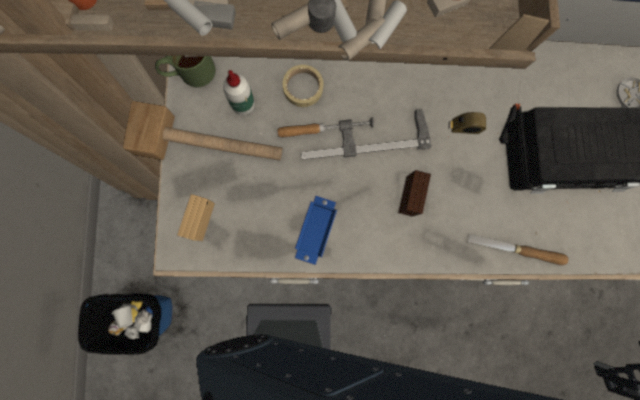

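View pics/scene0.png

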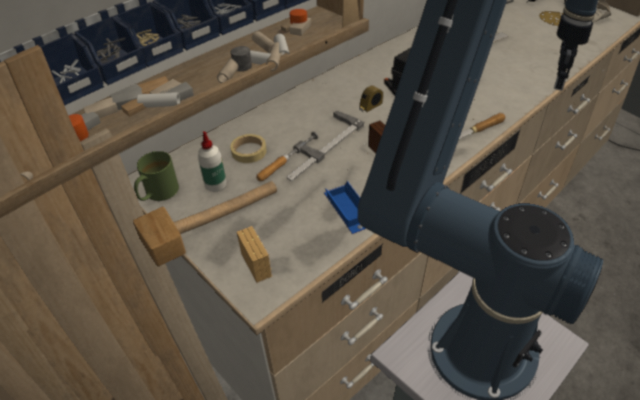

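View pics/wrist0.png

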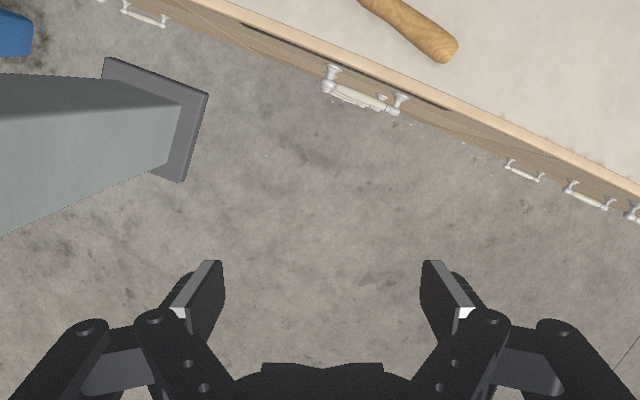

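Top: the pale pile is at about (197,217), the blue box at (316,230), the dark pile at (415,193). A shelf overhangs at the far side and a mallet lies behind the pale pile. Next I measure the pile and the box.

```bash
cat > h.py <<'E'
import numpy as np,cv2
from station import *
def KD(m): return np.array([[m['fx'],0,m['cx']],[0,m['fy'],m['cy']],[0,0,1.]]),np.array(m['distortion'])
def rays(m,px):
    K,D=KD(m); u=cv2.undistortPoints(np.array(px,float).reshape(-1,1,2),K,D).reshape(-1,2)
    d=np.c_[u[:,0],-u[:,1],-np.ones(len(u))]; T=m['camera_from_world']; R=T[:3,:3]
    return -R.T@T[:3,3], d@R
def onplane(m,px,z):
    o,d=rays(m,px); s=(z-o[2])/d[:,2]; return o+s[:,None]*d
def proj(m,P):
    T=m['camera_from_world']; c=np.atleast_2d(P)@T[:3,:3].T+T[:3,3]; K,D=KD(m)
    return cv2.projectPoints((c*[1,-1,-1]).reshape(-1,1,3),np.zeros(3),np.zeros(3),K,D)[0].reshape(-1,2)
E
python3 - <<'E'
from h import *
im=cv2.imread('pics/top0.png'); m=camera_model('top')
c=im[165:275,150:450]; cv2.imwrite('pics/crop.png',cv2.resize(c[:, :200],None,fx=4,fy=4,interpolation=cv2.INTER_CUBIC))
hsv=cv2.cvtColor(im,cv2.COLOR_BGR2HSV)
print(hsv[217,195],hsv[230,316],hsv[262,200])
for nm,lo,hi,box,z in [('pale',(10,90,90),(28,255,255),(165,185,230,250),.075),('blue',(105,120,40),(125,255,255),(280,180,350,280),.0)]:
    mk=cv2.inRange(hsv,lo,hi); k=np.zeros_like(mk); x0,y0,x1,y1=box;k[y0:y1,x0:x1]=mk[y0:y1,x0:x1]
    cs,_=cv2.findContours(k,0,2); cc=max(cs,key=cv2.contourArea); r=cv2.minAreaRect(cc); print(nm,cv2.contourArea(cc),r)
    b=cv2.boxPoints(r); print(b); print(onplane(m,b,z)); print(onplane(m,[r[0]],z))
E
```

```text
[ 17 111 163] [108 175 118] [ 20  35 147]
pale 1006.5 ((196.0, 218.0), (25.2982177734375, 43.0069694519043), 18.434946060180664)
[[177.2 234.4]
 [190.8 193.6]
 [214.8 201.6]
 [201.2 242.4]]
[[0.42879371 0.20987475 0.075     ]
 [0.51382007 0.18650784 0.075     ]
 [0.49798803 0.13609238 0.075     ]
 [0.41327531 0.16009575 0.075     ]]
[[0.46318826 0.17316196 0.075     ]]
blue 1464.0 ((315.39996337890625, 229.79998779296875), (26.563129425048828, 64.51045989990234), 18.434947967529297)
[[292.59995 256.19998]
 [312.99997 194.99998]
 [338.19998 203.4    ]
 [317.79996 264.59998]]
[[ 0.38668403 -0.0262907   0.        ]
 [ 0.52655183 -0.07023946  0.        ]
 [ 0.50818252 -0.12843886  0.        ]
 [ 0.36863536 -0.08325406  0.        ]]
[[ 0.44679946 -0.07681508  0.        ]]
```

View pics/crop.png

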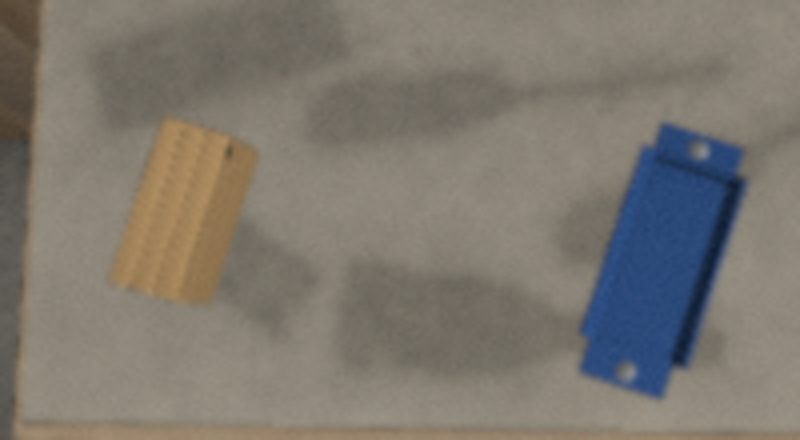

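```bash
cat >> h.py <<'E'
from scipy.spatial.transform import Rotation as Ro
E
python3 - <<'E'
from h import *
m=camera_model('top')
f=lambda p:[[150+(a+.5)/4-.5,165+(b+.5)/4-.5] for a,b in p]
P=onplane(m,f([(167,118),(232,138),(185,300),(112,283)]),.075);print(P)
print(np.degrees(np.arctan2(*(P[0]-P[3])[[1,0]])), P.mean(0))
for z in(0.002,):
  B=onplane(m,f([(699,150),(627,371)]),z);print(B,B.mean(0),np.degrees(np.arctan2(*(B[0]-B[1])[[1,0]])),np.linalg.norm(B[0]-B[1]))
s=sense();R=Ro.from_quat(s['tool_rot']);print(R.as_matrix().round(3))
w=camera_model('wrist')['camera_from_world'];c=-w[:3,:3].T@w[:3,3]
print('cam in tool',R.inv().apply(c-s['tcp_pos']), (R.as_matrix().T@w[:3,:3].T).round(3))
E
```

```text
[[0.5127407  0.1852601  0.075     ]
 [0.50289144 0.15115095 0.075     ]
 [0.41875868 0.1712214  0.075     ]
 [0.42681462 0.20889847 0.075     ]]
-15.381637518784975 [0.46530136 0.17913273 0.075     ]
[[ 0.51029406 -0.09645522  0.002     ]
 [ 0.38448423 -0.05726496  0.002     ]] [ 0.44738914 -0.07686009  0.002     ] -17.302016442789828 0.13177248723305396
[[-0.931 -0.     0.366]
 [-0.366  0.002 -0.931]
 [-0.    -1.    -0.002]]
cam in tool [-0.07408741 -0.14251625 -0.0011358 ] [[ 0.    -0.956 -0.294]
 [-0.     0.294 -0.956]
 [ 1.     0.    -0.   ]]
```

```bash
cat >> h.py <<'E'
def Rt(psi_deg,tilt_deg=0):
    # tool y down, tool z at heading psi; tilt about tool z
    p=np.radians(psi_deg); z=np.array([np.cos(p),np.sin(p),0]); y=np.array([0,0,-1.]); x=np.cross(y,z)
    return Ro.from_matrix(np.c_[x,y,z])*Ro.from_rotvec([0,0,np.radians(tilt_deg)])
def delta(p,R,p0=None,R0=None):
    s=sense(); p0=s['tcp_pos'] if p0 is None else p0; R0=Ro.from_quat(s['tool_rot']) if R0 is None else R0
    return np.r_[R0.inv().apply(np.array(p)-p0),(R0.inv()*R).as_rotvec()].round(4)
E
python3 - <<'E'
from h import *
print(delta([.47,-.25,.26],Rt(-90)))
print(delta([.465,.179,.26],Rt(-105.4)))
E
```

```text
[-0.3457 -0.029  -0.2198  0.0017  0.3748  0.    ]
[-4.981e-01 -2.830e-02 -6.209e-01  1.700e-03  6.436e-01  3.000e-04]
```

play_rows(deltas=[[-0.035,-0.003,-0.022,0,0.04,0],[-0.07,-0.006,-0.044,0,0.08,0],[-0.105,-0.009,-0.066,0,0.12,0],[-0.14,-0.012,-0.088,0,0.16,0],[-0.175,-0.015,-0.11,0,0.2,0],[-0.21,-0.018,-0.132,0,0.24,0],[-0.245,-0.021,-0.154,0,0.28,0],[-0.28,-0.024,-0.176,0,0.32,0],[-0.315,-0.027,-0.198,0,0.36,0],[-0.338,-0.028,-0.236,0,0.4,0],[-0.353,-0.028,-0.276,0,0.43,0],[-0.367,-0.028,-0.316,0,0.46,0]])

```text
t: 1.35
tcp_pos: [0.4547, -0.1513, 0.2591]
tool_rot: [0.03, 0.707, -0.706, -0.031]
force: [0.5, 0.3, 0.2]
finger_gap: 1.0
```

```bash
python3 - <<'E'
from h import *
s=sense();print(s['tcp_pos'],s['q'])
print(delta([.455,.18,.26],Rt(-105.4)))
E
```

```text
[ 0.4546877  -0.15131346  0.25908699] [-5.55161451e-01  2.94334119e-01  1.75321488e+00  2.59907110e-04
  1.09433615e+00  1.10171234e+00]
[ 2.820e-02 -8.000e-04 -3.301e-01  3.000e-04  1.826e-01  2.000e-04]
```

play_rows(deltas=[[0,-0.005,-0.03,0,0.05,0],[0,-0.01,-0.06,0,0.12,0],[0,-0.02,-0.075,0,0.18,0],[0,-0.02,-0.075,0,0.18,0],[0,-0.02,-0.075,0,0.18,0]])

```text
t: 1.85
tcp_pos: [0.4611, -0.0787, 0.2793]
tool_rot: [-0.093, -0.701, 0.701, 0.093]
force: [-0.0, 1.5, 0.9]
finger_gap: 1.003
```

```bash
python3 - <<'E'
from h import *
import pickle
s=sense();m=camera_model('wrist');im=snapshot('wrist');print(s['tcp_pos'],abs(s['qd']).max())
cv2.imwrite('pics/w1.png',im[:,:,::-1]);pickle.dump(m,open('w1.pkl','wb'))
E
```

```text
[ 0.46111194 -0.07865131  0.27926682] 0.023201338363542035
```

View pics/w1.png

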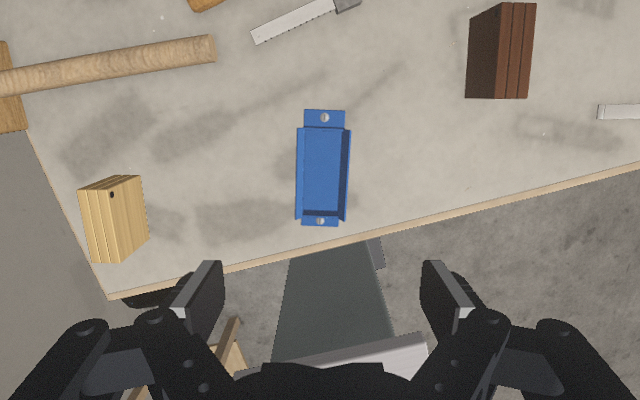

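The box lies near (322,170), its flange holes at about (324,117) and (320,221). The pale pile is at (115,220). I zoom in for the box edges and move on to the pile.

```bash
python3 - <<'E'
from h import *
import pickle
im=cv2.imread('pics/w1.png');m=pickle.load(open('w1.pkl','rb'))
cv2.imwrite('pics/w1c.png',cv2.resize(im[100:235,270:375],None,fx=4.4,fy=4.4,interpolation=cv2.INTER_CUBIC))
hsv=cv2.cvtColor(im,cv2.COLOR_BGR2HSV)
mk=cv2.inRange(hsv,(100,100,30),(130,255,255));k=np.zeros_like(mk);k[95:240,270:375]=mk[95:240,270:375]
cs,h=cv2.findContours(k,cv2.RETR_CCOMP,cv2.CHAIN_APPROX_NONE)
for i,c in enumerate(cs):
    a=cv2.contourArea(c)
    if h[0][i][3]>=0 and a>20:
        M=cv2.moments(c);p=[M['m10']/M['m00'],M['m01']/M['m00']];print('hole',a,p,onplane(m,[p],.003))
c=max(cs,key=cv2.contourArea);r=cv2.minAreaRect(c);print(r,onplane(m,cv2.boxPoints(r),0.0))
print(delta([.455,.18,.26],Rt(-105.4)))
E
```

```text
hole 67.5 [319.7432098765432, 220.67654320987654] [[ 0.38216245 -0.05448504  0.003     ]]
hole 92.5 [324.245045045045, 116.83423423423423] [[ 0.50940938 -0.09463781  0.003     ]]
((322.738525390625, 167.48187255859375), (53.29441452026367, 116.46698760986328), 1.3639274835586548) [[ 0.38375273 -0.02034765  0.        ]
 [ 0.52707026 -0.065938    0.        ]
 [ 0.50889066 -0.12771556  0.        ]
 [ 0.36349383 -0.08845076  0.        ]]
[ 7.340e-02  1.890e-02 -2.485e-01 -5.000e-04  4.500e-03  1.000e-04]
```

View pics/w1c.png

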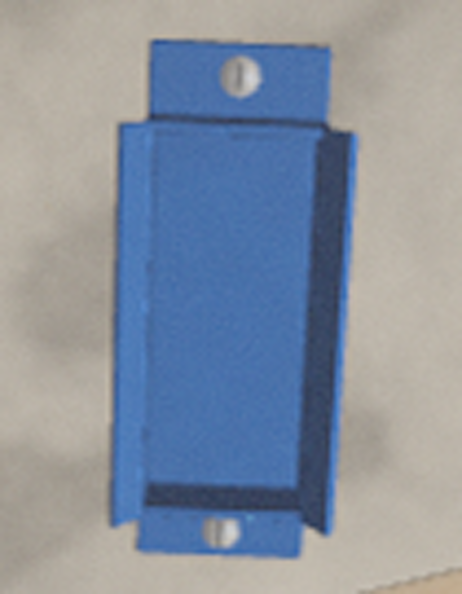

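```bash
python3 - <<'E'
from h import *
import pickle
m=pickle.load(open('w1.pkl','rb'))
f=lambda p:[[270+(a+.5)/4.4-.5,100+(b+.5)/4.4-.5] for a,b in p]
for z in (.003,):
  P=onplane(m,f([(151,40),(330,46),(300,557),(137,550)]),z)
  print(P,P.mean(0)); 
  for a,b in((0,1),(1,2),(2,3),(3,0)): d=P[a]-P[b];print(np.linalg.norm(d),np.degrees(np.arctan2(d[1],d[0])))
H=onplane(m,[[319.74,220.68],[324.25,116.83]],.006);d=H[1]-H[0];print(H,H.mean(0),np.linalg.norm(d),np.degrees(np.arctan2(d[1],d[0])))
# rim top of side walls
P=onplane(m,f([(119,123),(357,133),(328,535),(111,525)]),.037)
print(P,P.mean(0))
for a,b in((0,1),(1,2),(2,3),(3,0)): d=P[a]-P[b];print(np.linalg.norm(d),np.degrees(np.arctan2(d[1],d[0])))
E
```

```text
[[ 0.52499508 -0.07359871  0.003     ]
 [ 0.5107677  -0.12031145  0.003     ]
 [ 0.36840109 -0.07551541  0.003     ]
 [ 0.38334502 -0.02878804  0.003     ]] [ 0.44687722 -0.0745534   0.003     ]
0.04883132745538947 73.06074046690938
0.14924789997424628 -17.466321766090864
0.04905882868475607 -107.73485592013382
0.1485689565305859 162.44535311720801
[[ 0.38323375 -0.05478645  0.006     ]
 [ 0.50957604 -0.09466393  0.006     ]] [ 0.4464049  -0.07472519  0.006     ] 0.13248617477100255 -17.51728801057358
[[ 0.5079658  -0.0620632   0.037     ]
 [ 0.48980123 -0.11983938  0.037     ]
 [ 0.38597469 -0.0863251   0.037     ]
 [ 0.40434345 -0.02949616  0.037     ]] [ 0.44702129 -0.07443096  0.037     ]
0.06056432973076173 72.54708294583448
0.10910159190238793 -17.889616313416642
0.05972386145543263 -107.91233913025368
0.10861953712541403 162.55280169595338
```

play_rows(deltas=[[0.01,0,-0.04,0,0,0],[0.02,0,-0.08,0,0,0],[0.03,0,-0.12,0,0,0],[0.042,0,-0.16,0,0,0],[0.055,0,-0.2,0,0,0],[0.065,0,-0.235,0,0,0],[0.073,0.005,-0.2485,0,0.004,0],[0.073,0.01,-0.2485,0,0.004,0],[0.073,0.01,-0.2485,0,0.004,0],[0.073,0.01,-0.2485,0,0.004,0]])

```text
t: 2.9
tcp_pos: [0.4561, 0.179, 0.2689]
tool_rot: [-0.095, -0.7, 0.701, 0.096]
force: [0.1, -0.2, 0.6]
finger_gap: 0.998
```

```bash
python3 - <<'E'
from h import *
import pickle
s=sense();m=camera_model('wrist');im=snapshot('wrist');print(s['tcp_pos'],abs(s['qd']).max(),s['q'])
cv2.imwrite('pics/w2.png',im[:,:,::-1]);pickle.dump(m,open('w2.pkl','wb'))
E
```

```text
[0.45608104 0.17900436 0.26887582] 0.008728952700774688 [ 1.45790694e-01  2.97533499e-01  1.71560819e+00 -5.65517567e-04
  1.12942727e+00  1.98778563e+00]
```

View pics/w2.png

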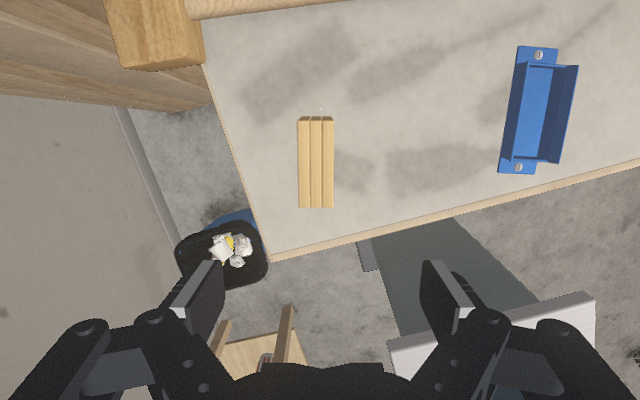

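The pile is now seen nearly end-on from above: its top face spans columns 298–334, its far edge is at row 117 and its near edge at row 207.

```bash
python3 - <<'E'
from h import *
import pickle
im=cv2.imread('pics/w2.png')
cv2.imwrite('pics/w2c.png',cv2.resize(im[105:220,280:350],None,fx=5,fy=5,interpolation=cv2.INTER_CUBIC))
E
```

```text
(no output)
```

View pics/w2c.png

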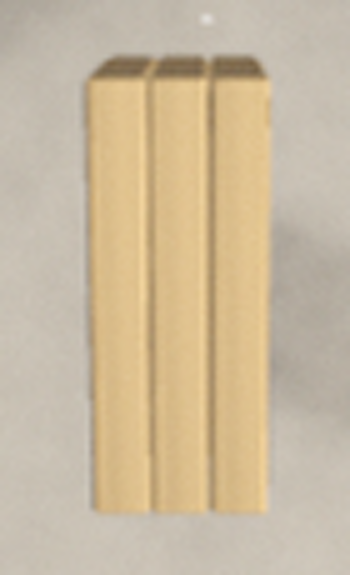

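```bash
python3 - <<'E'
from h import *
import pickle
m=pickle.load(open('w2.pkl','rb'))
f=lambda p:[[280+(a+.5)/5-.5,105+(b+.5)/5-.5] for a,b in p]
P=onplane(m,f([(89,79),(270,79),(267,513),(94,513)]),.075)
print(P,P.mean(0))
for a,b in((0,1),(1,2),(2,3),(3,0)): d=P[a]-P[b];print(np.linalg.norm(d),np.degrees(np.arctan2(d[1],d[0])))
# far-bottom edge check at z=0
B=onplane(m,f([(108,58),(258,58)]),0.);print(B,B.mean(0),'vs top edge',P[:2].mean(0))
c=P.mean(0)
print(delta([c[0],c[1],.13],Rt(-106)), delta([c[0],c[1],.0435],Rt(-106)))
s=sense();R=Ro.from_quat(s['tool_rot']);print(R.as_matrix().round(3))
E
```

```text
[[0.51223387 0.18809405 0.075     ]
 [0.50279473 0.15422159 0.075     ]
 [0.41725176 0.17775288 0.075     ]
 [0.4269475  0.21258015 0.075     ]] [0.46480696 0.18316217 0.075     ]
0.03516306345820935 74.42858419179146
0.08872046743105629 -15.380591613327653
0.03615171636397272 -105.55694516777449
0.08873181339856966 163.98098828663024
[[0.51236403 0.18867871 0.        ]
 [0.50283017 0.15445891 0.        ]] [0.5075971  0.17156881 0.        ] vs top edge [0.5075143  0.17115782 0.075     ]
[-0.0072  0.1391 -0.0063 -0.0005  0.008   0.0002] [-7.200e-03  2.256e-01 -6.400e-03 -5.000e-04  8.000e-03  2.000e-04]
[[-0.963 -0.    -0.268]
 [ 0.268 -0.    -0.963]
 [ 0.    -1.     0.   ]]
```

play_rows(deltas=[[-0.004,0.03,-0.004,0,0,0],[-0.007,0.07,-0.006,0,0,0],[-0.007,0.11,-0.006,0,0,0],[-0.007,0.14,-0.006,0,0,0],[-0.007,0.17,-0.006,0,0,0],[-0.007,0.195,-0.006,0,0,0],[-0.007,0.213,-0.006,0,0,0],[-0.007,0.2255,-0.006,0,0,0],[-0.007,0.2255,-0.006,0,0,0],[-0.007,0.2255,-0.006,0,0,0]])

```text
t: 3.95
tcp_pos: [0.4647, 0.184, 0.0442]
tool_rot: [0.095, 0.701, -0.701, -0.095]
force: [0.1, -0.5, 0.3]
finger_gap: 0.996
```

```bash
python3 - <<'E'
from h import *
import pickle
s=sense();m=camera_model('wrist');im=snapshot('wrist');print(s['tcp_pos'],s['force'],s['q'])
cv2.imwrite('pics/w3.png',im[:,:,::-1]);pickle.dump(m,open('w3.pkl','wb'))
E
```

```text
[0.46473368 0.18404591 0.04417362] [ 0.06088931 -0.52054733  0.32762924] [ 1.53154233e-01  6.79646296e-01  1.88615262e+00 -3.96145330e-05
  5.75037779e-01  1.99396329e+00]
```

View pics/w3.png

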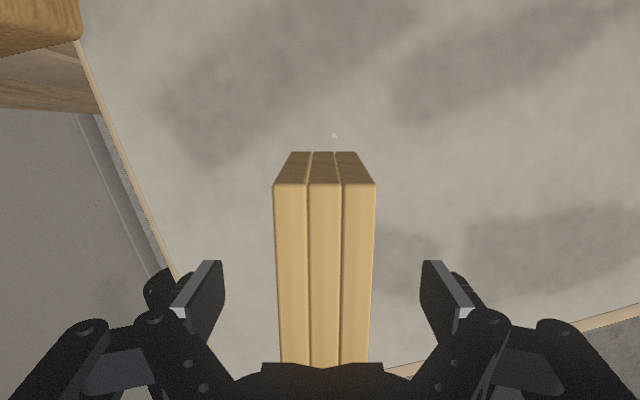

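The pile stands centred between the open fingers, columns 273–376 against a finger midpoint of about 322. Now close.

play_rows(deltas=[[0,0,0,0,0,0],[0,0,0,0,0,0],[0,0,0,0,0,0],[0,0,0,0,0,0],[0,0,0,0,0,0],[0,0,0,0,0,0],[0,0,0,0,0,0],[0,0,0,0,0,0],[0,0,0,0,0,0],[0,0,0,0,0,0]], gripper=0.01, force=70)

```text
t: 5.0
tcp_pos: [0.4644, 0.1845, 0.0446]
tool_rot: [0.095, 0.701, -0.701, -0.094]
force: [-0.7, -0.4, 5.3]
finger_gap: 0.41
```

```bash
python3 - <<'E'
from h import *
import pickle
s=sense();m=camera_model('wrist');im=snapshot('wrist');print(s)
cv2.imwrite('pics/w4.png',im[:,:,::-1]);pickle.dump(m,open('w4.pkl','wb'))
E
```

```text
{'t': 5.0, 'q': array([ 1.54189093e-01,  6.78665300e-01,  1.88663589e+00, -3.23186039e-04,
        5.75191815e-01,  1.99407631e+00]), 'qd': array([-4.73828541e-04, -5.98336803e-04, -8.83501423e-04,  7.91781294e-05,
       -1.23925496e-03,  1.64145635e-03]), 'tau': array([ 1.46071063e-01, -3.71750593e+01, -6.40380934e+00,  1.08266501e-01,
       -2.03014221e-01,  9.63468883e-04]), 'tcp_pos': array([0.46439939, 0.18445811, 0.04459461]), 'tool_rot': array([ 0.09514663,  0.70078005, -0.70067791, -0.09436582]), 'force': array([-0.6565999 , -0.44670305,  5.27818919]), 'ft_torque': array([-0.15849978,  0.16103218,  0.02799397]), 'finger_gap': 0.40954430346425463}
```

View pics/w4.png

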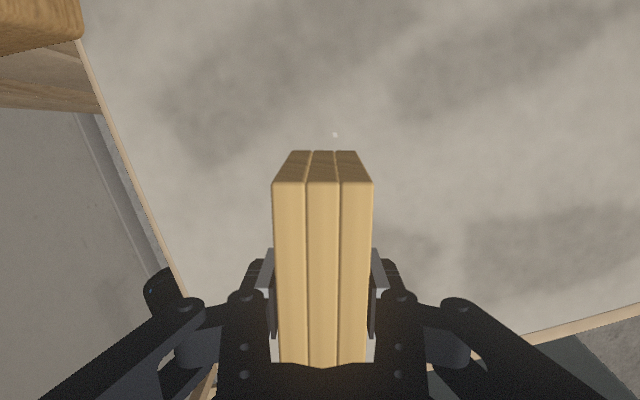

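The grip holds all three plates (gap 0.41, about 35–36 mm), with the pads flat on both sides. Next I measure where the pile sits in the tool and work out the waypoints.

```bash
cat >> h.py <<'E'
BX=np.array([.447,-.0745,0]); BY=-17.5
def boxpt(x,y,z):
    a=np.radians(BY); return BX+np.array([x*np.cos(a)-y*np.sin(a),x*np.sin(a)+y*np.cos(a),z])
def tcp_for(tilt,corner_local,corner_tool,psi=BY-90):
    R=Rt(psi,tilt); return boxpt(*corner_local)-R.apply(corner_tool),R
E
python3 - <<'E'
from h import *
import pickle
im=cv2.imread('pics/w4.png');m=pickle.load(open('w4.pkl','rb'))
s=sense();R=Ro.from_quat(s['tool_rot'])
g=cv2.cvtColor(im,cv2.COLOR_BGR2GRAY).astype(int)
print(g[176:192,322], g[240,262:282], g[240,362:384])
P=onplane(m,[[273,184],[372.5,184]],.075); print(P); print(R.inv().apply(P-s['tcp_pos']))
B=onplane(m,[[292,151],[357,151]],0); print(R.inv().apply(B-s['tcp_pos']))
cv2.imwrite('pics/w4c.png',cv2.resize(im[140:260,260:390],None,fx=4,fy=4,interpolation=cv2.INTER_CUBIC))
E
```

```text
[ 96  96  95  95  95 105 133 149 157 166 173 176 172 171 173 173] [170 168 169 166 169 167 167 167 168 169 155 118 121 147 161 169 168 167
 169 165] [174 175 175 174 175 177 176 183 192 165 148 147 147 146 148 151 148 150
 149 149 146 145]
[[0.51231835 0.18888992 0.075     ]
 [0.50328455 0.15612428 0.075     ]]
[[-0.04505561 -0.03035408 -0.01700275]
 [-0.04504974 -0.03036395  0.01698544]]
[[-0.04482633  0.04464566 -0.01680845]
 [-0.04482634  0.04463521  0.01919465]]
```

View pics/w4c.png

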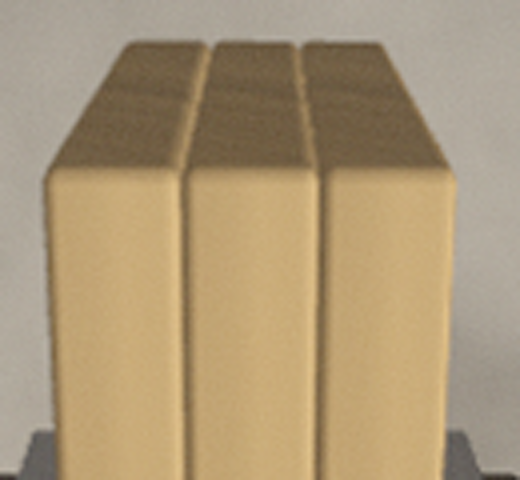

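```bash
python3 - <<'E'
from h import *
C=np.array([-.045,.0446,0])
s=sense()
W,R=tcp_for(-15,[.042,0,.075],C);print('over',W)
d1=delta(s['tcp_pos']+[0,0,.11],Ro.from_quat(s['tool_rot']));print(d1)
print('from now to level over box z',delta([W[0],W[1],.155],Rt(-107.5)))
print('from now to tilted over', delta(W,R))
E
```

```text
over [ 0.45661029 -0.07753011  0.12972715]
[-1.0e-04 -1.1e-01 -0.0e+00  0.0e+00  0.0e+00  0.0e+00]
from now to level over box z [-0.0622 -0.1104  0.2546  0.0003  0.0366 -0.0011]
from now to tilted over [-0.0622 -0.0851  0.2546 -0.0045  0.0364 -0.2628]
```

play_rows(deltas=[[0,-0.005,0,0,0,0],[0,-0.02,0,0,0,0],[0,-0.045,0,0,0,0],[0,-0.07,0,0,0,0],[0,-0.095,0,0,0,0],[0,-0.11,0,0,0,0],[-0.005,-0.115,0.015,0,0,0],[-0.011,-0.115,0.04,0,0.006,0],[-0.019,-0.115,0.07,0,0.012,0],[-0.027,-0.115,0.1,0,0.018,0],[-0.035,-0.115,0.13,0,0.022,0],[-0.042,-0.115,0.16,0,0.026,0]])

```text
t: 6.25
tcp_pos: [0.4616, 0.018, 0.1589]
tool_rot: [0.104, 0.699, -0.699, -0.104]
force: [0.0, 0.5, -2.3]
finger_gap: 0.414
```

```bash
python3 - <<'E'
from h import *
C=np.array([-.045,.0446,0])
W,R=tcp_for(-15,[.042,0,.075],C)
print(sense()['force'],delta([W[0],W[1],.155],Rt(-107.5)), delta(W,R))
E
```

```text
[ 0.02607271  0.50120326 -2.32455821] [-0.023   0.0039  0.0928 -0.      0.0104  0.0003] [-0.023   0.0292  0.0928 -0.0014  0.0103 -0.2615]
```

play_rows(deltas=[[-0.008,0,0.03,0,0.004,0],[-0.015,0,0.055,0,0.007,0],[-0.02,0,0.075,0,0.01,0],[-0.022,0,0.088,0,0.01,-0.03],[-0.023,0,0.093,0,0.01,-0.09],[-0.023,0,0.093,0,0.01,-0.15],[-0.023,0.01,0.093,-0.001,0.01,-0.21],[-0.023,0.02,0.093,-0.001,0.01,-0.25],[-0.023,0.028,0.093,-0.001,0.01,-0.262],[-0.023,0.029,0.093,-0.001,0.01,-0.262],[-0.023,0.029,0.093,-0.001,0.01,-0.262]])

```text
t: 7.35
tcp_pos: [0.4563, -0.0763, 0.1297]
tool_rot: [0.015, 0.707, -0.679, -0.198]
force: [0.1, 0.3, -2.1]
finger_gap: 0.41
```

```bash
python3 - <<'E'
from h import *
import pickle
C=np.array([-.045,.0446,0])
s=sense();m=camera_model('wrist');im=snapshot('wrist');print(s['tcp_pos'],s['force'],s['q'])
cv2.imwrite('pics/w5.png',im[:,:,::-1]);pickle.dump(m,open('w5.pkl','wb'))
cv2.imwrite('pics/s5.png',snapshot('scene')[:,:,::-1]);cv2.imwrite('pics/t5.png',snapshot('top')[:,:,::-1])
for z in(.075,.04,.006):
  W,R=tcp_for(-15,[.042,0,z],C);print(z,delta(W,R))
E
```

```text
[ 0.45626254 -0.07626222  0.12967196] [ 0.08229878  0.31176752 -2.05350503] [-0.39281907  0.5755846   1.74907367 -0.02599769  1.07908688  1.49838322]
0.075 [-0.0003  0.0005  0.0011 -0.0004  0.0003 -0.0006]
0.04 [-0.0093  0.0344  0.001  -0.0004  0.0003 -0.0006]
0.006 [-0.0181  0.0672  0.001  -0.0004  0.0003 -0.0006]
```

View pics/w5.png

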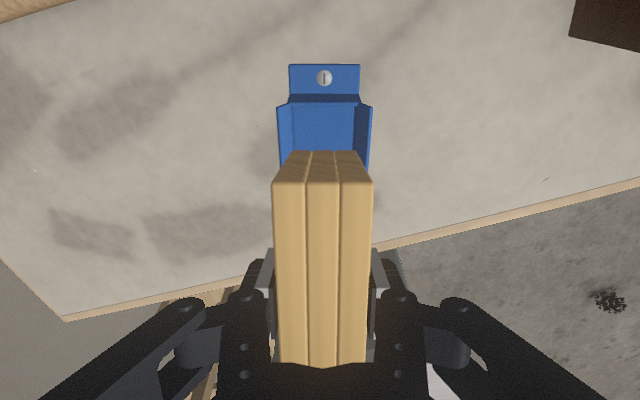

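View pics/s5.png

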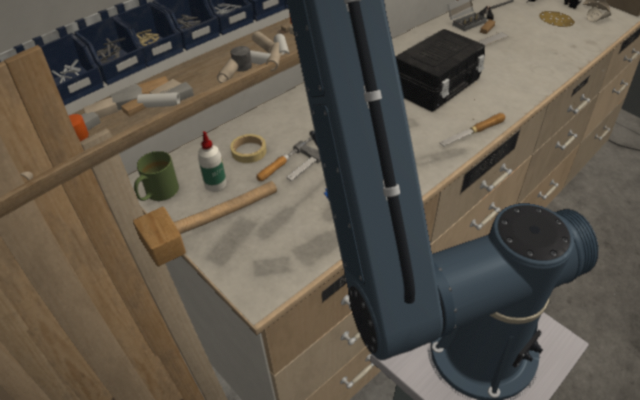

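The tilted pile is over the box. The box's far flange shows at (289–360, 65) with its screw at (324,78), in line with the pile. I check this against the predicted positions.

```bash
python3 - <<'E'
from h import *
import pickle
m=pickle.load(open('w5.pkl','rb'))
print(proj(m,[boxpt(.075,.025,.003),boxpt(.075,-.025,.003),boxpt(.066,0,.006),boxpt(.053,.0285,.037),boxpt(.053,-.0285,.037),boxpt(.053,0.02,.026),boxpt(.053,-.02,.026)]).round(1))
im=cv2.imread('pics/w5.png')
cv2.imwrite('pics/w5c.png',cv2.resize(im[55:205,260:390],None,fx=4,fy=4,interpolation=cv2.INTER_CUBIC))
E
```

```text
[[287.3  63.2]
 [360.2  63.3]
 [323.7  77.5]
 [278.8 109.4]
 [369.1 109.5]
 [293.5 104.4]
 [354.2 104.4]]
```

View pics/w5c.png

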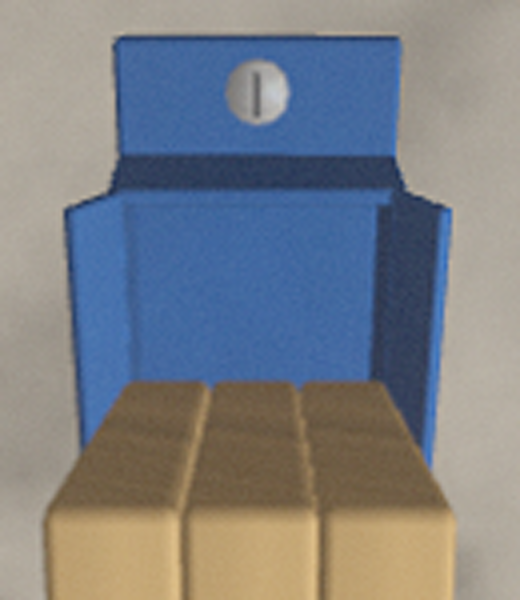

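play_rows(deltas=[[-0.002,0.006,0.001,0,0,0],[-0.005,0.018,0.001,0,0,0],[-0.008,0.03,0.001,0,0,0],[-0.011,0.04,0.001,0,0,0],[-0.013,0.049,0.001,0,0,0],[-0.015,0.056,0.001,0,0,0],[-0.017,0.062,0.001,0,0,0],[-0.018,0.066,0.001,0,0,0],[-0.018,0.067,0.001,0,0,0],[-0.018,0.067,0.001,0,0,0],[-0.018,0.067,0.001,0,0,0]])

```text
t: 8.6
tcp_pos: [0.4569, -0.0777, 0.0607]
tool_rot: [0.016, 0.707, -0.679, -0.198]
force: [0.3, 0.2, -2.2]
finger_gap: 0.409
```

```bash
python3 - <<'E'
from h import *
import pickle
C=np.array([-.045,.0446,0])
s=sense();m=camera_model('wrist');im=snapshot('wrist');print(s['tcp_pos'],s['force'],s['ft_torque'],s['finger_gap'])
R=Ro.from_quat(s['tool_rot']);c=s['tcp_pos']+R.apply(C)-BX;a=np.radians(BY);print('corner box',c[0]*np.cos(a)+c[1]*np.sin(a),-c[0]*np.sin(a)+c[1]*np.cos(a),c[2])
cv2.imwrite('pics/w6.png',im[:,:,::-1]);cv2.imwrite('pics/w6c.png',cv2.resize(im[0:230,230:410],None,fx=3,fy=2.6))
print(proj(m,[boxpt(.066,0,.006)]))
for t in(-15,-12,-9,-6,-3,0):
  W,Rr=tcp_for(t,[.042,0,.006],C);print(t,delta(W,Rr))
E
```

```text
[ 0.45690223 -0.07770918  0.06070606] [ 0.30913033  0.24077413 -2.22592481] [-0.07125108 -0.21574847 -0.03160527] 0.4092768865999285
corner box 0.04235807558101932 -9.525079974842358e-05 0.0059939685206387705
[[322.14789899 108.75600452]]
-15 [ 0.0004  0.0001 -0.0001 -0.0004  0.0001 -0.0006]
-12 [ 0.0026  0.0025 -0.0001 -0.0004  0.0001  0.0517]
-9 [ 4.800e-03  5.100e-03 -1.000e-04 -4.000e-04  2.000e-04  1.041e-01]
-6 [ 6.800e-03  7.700e-03 -1.000e-04 -4.000e-04  2.000e-04  1.565e-01]
-3 [ 8.700e-03  1.040e-02 -1.000e-04 -4.000e-04  2.000e-04  2.088e-01]
0 [ 1.040e-02  1.330e-02 -1.000e-04 -4.000e-04  2.000e-04  2.612e-01]
```

View pics/w6c.png

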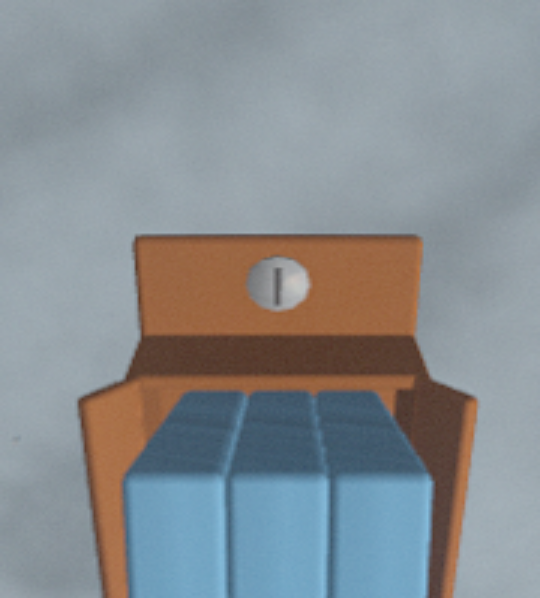

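(Red and blue are swapped in that saved crop.) The low end sits inside the box by the far end wall, centred between the side walls, with no contact force. Next I level it about its low corner.

play_rows(deltas=[[0.001,0.001,0,0,0,0.015],[0.0026,0.0025,0,0,0,0.052],[0.004,0.004,0,0,0,0.08],[0.0048,0.005,0,0,0,0.104],[0.0058,0.0065,0,0,0,0.13],[0.0068,0.0077,0,0,0,0.156],[0.0078,0.009,0,0,0,0.182],[0.0087,0.0104,0,0,0,0.209],[0.0095,0.0118,0,0,0,0.235],[0.0104,0.0133,0,0,0,0.261],[0.0104,0.0133,0,0,0,0.261],[0.0104,0.0133,0,0,0,0.261]])

```text
t: 9.85
tcp_pos: [0.4438, -0.0736, 0.0505]
tool_rot: [-0.107, -0.699, 0.699, 0.108]
force: [0.2, 0.2, -1.8]
finger_gap: 0.407
```

```bash
cat > st.py <<'E'
from h import *
C=np.array([-.045,.0446,0])
s=sense();print(s['t'],s['tcp_pos'],s['force'],s['ft_torque'],s['finger_gap'])
R=Ro.from_quat(s['tool_rot']);c=s['tcp_pos']+R.apply(C)-BX;a=np.radians(BY);print('corner box',c[0]*np.cos(a)+c[1]*np.sin(a),-c[0]*np.sin(a)+c[1]*np.cos(a),c[2])
print('tilt',R.as_matrix()[2].round(4))
W,Rr=tcp_for(0,[.042,0,.004],C);print(delta(W,Rr))
E
python3 st.py
```

```text
9.85 [ 0.44377718 -0.07357968  0.05053416] [ 0.21284135  0.17869606 -1.75259179] [-0.01622849 -0.05152756  0.01238636] 0.406723399944586
corner box 0.04160375934788577 -9.886822007843486e-05 0.00588795579282065
tilt [ 1.e-03 -1.e+00  4.e-04]
[-0.0004  0.0019 -0.0001 -0.0004  0.0002  0.001 ]
```

Level to within 0.06°, no contact yet. Lower gently until the floor is felt.

play_rows(deltas=[[0,0.0007,0,0,0,0],[0,0.0014,0,0,0,0],[0,0.002,0,0,0,0],[0,0.002,0,0,0,0]])

```text
t: 10.25
tcp_pos: [0.4442, -0.0738, 0.0486]
tool_rot: [-0.107, -0.699, 0.699, 0.108]
force: [-0.9, 0.1, 2.0]
finger_gap: 0.41
```

```bash
python3 st.py
```

```text
10.25 [ 0.44423957 -0.07377107  0.04859573] [-0.85420465  0.05356013  2.0122356 ] [-0.09438457  0.00872253 -0.03116181] 0.40966933834716884
corner box 0.042146109060134725 -0.0001419122301203838 0.003993677732191683
tilt [ 0.e+00 -1.e+00  5.e-04]
[ 0.0001 -0.     -0.0001 -0.0005  0.0003  0.    ]
```

play_rows(deltas=[[0,0.0004,0,0,0,0],[0,0.0004,0,0,0,0],[0,0.0004,0,0,0,0]])

```text
t: 10.55
tcp_pos: [0.4442, -0.0738, 0.0486]
tool_rot: [-0.108, -0.699, 0.699, 0.107]
force: [-0.8, -0.3, 6.4]
finger_gap: 0.414
```

```bash
python3 st.py; python3 - <<'E'
from h import *
cv2.imwrite('pics/w7.png',snapshot('wrist')[:,:,::-1])
E
```

```text
10.55 [ 0.4442378  -0.07376381  0.04855608] [-0.82634345 -0.32291208  6.35513009] [-0.0350215   0.14073263 -0.01803651] 0.41425259065204945
corner box 0.04215757995488893 -0.00013722304151867447 0.003969519065343416
tilt [-3.e-04 -1.e+00  5.e-04]
[ 0.0001 -0.     -0.0001 -0.0005  0.0003 -0.0003]
```

View pics/w7.png

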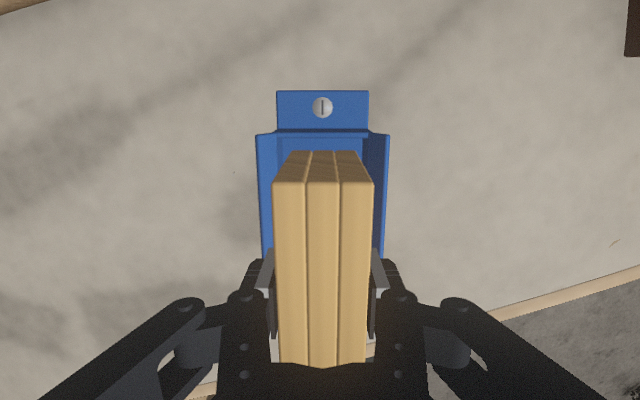

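The pile is seated level on the floor with 6 N of contact (8 N counting its weight) and is still held. Release, then retreat straight up.

play_rows(deltas=[[0,0,0,0,0,0],[0,0,0,0,0,0],[0,0,0,0,0,0],[0,0,0,0,0,0],[0,0,0,0,0,0],[0,0,0,0,0,0],[0,0,0,0,0,0],[0,0,0,0,0,0]], gripper=0.08)

```text
t: 11.4
tcp_pos: [0.4438, -0.0736, 0.0479]
tool_rot: [-0.107, -0.699, 0.699, 0.108]
force: [-0.8, 0.2, 0.2]
finger_gap: 0.938
```

```bash
python3 st.py; python3 - <<'E'
from h import *
cv2.imwrite('pics/w8.png',snapshot('wrist')[:,:,::-1])
E
```

```text
11.4 [ 0.44380458 -0.07359109  0.04786778] [-0.79453373  0.19084252  0.15149698] [-0.02151553 -0.01322467 -0.0133037 ] 0.9380156977068719
corner box 0.041632400069266814 -9.976778453389505e-05 0.003220653071107714
tilt [ 1.e-03 -1.e+00  3.e-04]
[-0.0003 -0.0007 -0.0001 -0.0003  0.0002  0.001 ]
```

View pics/w8.png

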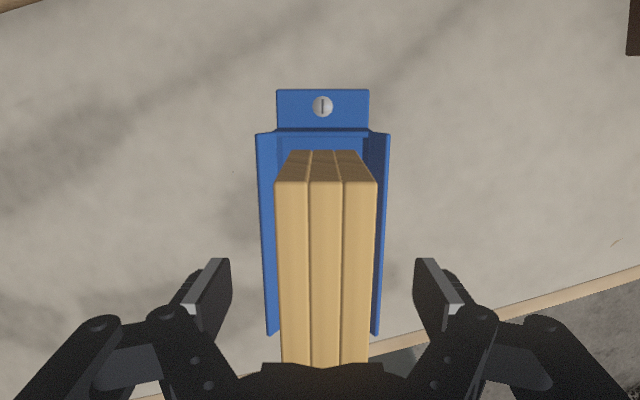

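The fingers are open and clear of the plates, which stand upright in the box at columns 275–378. Retreat upward.

play_rows(deltas=[[0,-0.006,0,0,0,0],[0,-0.02,0,0,0,0],[0,-0.045,0,0,0,0],[0,-0.075,0,0,0,0],[0,-0.11,0,0,0,0],[0,-0.145,0,0,0,0],[0,-0.175,0,0,0,0],[0,-0.195,0,0,0,0],[0,-0.2,0,0,0,0],[0,-0.2,0,0,0,0],[0,-0.2,0,0,0,0]])

```text
t: 12.55
tcp_pos: [0.4432, -0.0732, 0.247]
tool_rot: [0.106, 0.699, -0.699, -0.109]
force: [0.0, 0.1, 0.5]
finger_gap: 0.94
```

```bash
python3 - <<'E'
from h import *
import pickle
s=sense();m=camera_model('wrist');im=snapshot('wrist');print(s['t'],s['tcp_pos'],abs(s['qd']).max(),s['force'])
cv2.imwrite('pics/w9.png',im[:,:,::-1]);pickle.dump(m,open('w9.pkl','wb'))
print(proj(m,[boxpt(.042,.018,.079),boxpt(.042,-.018,.079),boxpt(-.048,-.018,.079),boxpt(-.048,.018,.079)]).round(1))
cv2.imwrite('pics/w9c.png',cv2.resize(im[90:250,260:380,::-1],None,fx=3.7,fy=3.7,interpolation=cv2.INTER_CUBIC))
E
```

```text
12.55 [ 0.44316189 -0.07321815  0.24695204] 0.016275898036775892 [0.04844334 0.09665666 0.53487701]
[[302.1 128.1]
 [342.1 128.1]
 [340.5 221.7]
 [303.7 221.7]]
```

View pics/w9c.png

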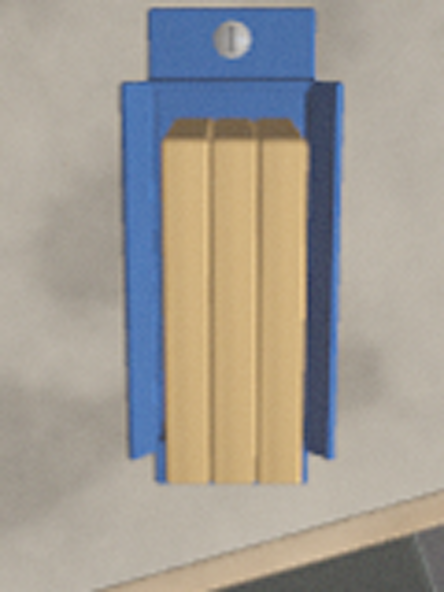

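The plates stand upright, side by side and level. Their top corners, at about (304,127) and (343,127) with the near edge at row 221, match the predicted (302,128), (342,128) and row 222 for tops at z = 79 mm. Hand in.

```bash
python3 -c "
from station import *
print(sign_off()); print(sense()['t'])"
```

```text
the job is handed in; nothing more can be done
None
the job is handed in; nothing more can be done
```

The three pale plates are in the blue box, standing level on its floor, and the job was handed in at about 12.6 s. I gripped them as one pile and tipped them 15°. The far end went in first, about 10 mm from the far end wall. I then levelled the pile about that low corner, set it on the floor while still holding it, opened the fingers and lifted clear.

**Last checks:**
- **Held on the floor:** before release the tilt was under 0.1°, and the pile pressed on the floor with about 6 N.
- **After the retreat:** the wrist picture shows all three plates upright and side by side inside the box. Their top corners are within about 2 px of where they should be for plates standing on the floor. The gripper was well clear, with the arm practically still.

**Disagreements:** none of the checks failed. The top camera placed the pile and box about 2 to 4 mm differently from the wrist camera. I used the wrist camera, because the pile then appeared centred between the fingers.

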